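# Thread the spacer rings onto the pin and hang them in the cradle

### The job

Take the wooden-handled steel pin from its cradle and run it through the three aluminium spacer rings standing in the trough, on until its collar has closed the row up tight against the trough's stop: feel for the stop with a light push of about 9 N, and never push a ring with 15 N or more. Then lift the rings out together on the level pin and lay the pin back in its cradle the way it lay, with all three rings hanging between the handle's collar and the front rest. Leave the screwdriver, bit case, mug and spirit level where they are.

Things in the scene. Friction and masses are not known exactly. Their poses are not given: they have to be found in the camera images.
- pin: the skewer: square birch handle 24 x 24 x 120 mm, round steel rod 10 mm thick in line with it, about 140 g; lies level. Origin at the handle's middle, on the axis; +x along the rod. Handle x = -60 to 60 mm (grip its flat sides in the middle), collar 22 mm across 60 to 66, rod 66 to 166, the last 12 mm tapering to 3.6 mm thick. The collar is what pushes the rings home
- ring1: aluminium spacer ring, 36 mm outside, 14 mm bore, 14 mm long, about 35 g, standing on edge in the trough nearest the open (entry) end. Origin at its centre, +x along the bore, the same way as the rack's +x as it starts; it may turn about its bore
- ring2: the same kind of ring, the middle one; gaps of 1 to 8 mm between the rings at the start
- ring3: the same kind of ring, the one nearest the stop
- rack: fixed birch rack: baseboard 240 x 70 x 12 mm; on its +x half a V trough (x = 8 to 100 mm, upper edges about 54 mm up) carries the rings, bores in line along x, 60 mm above the bench. Origin on the bench under the board's middle; +x runs along the trough from the open entry end to the stop: the pin goes in along +x
- trough_end (a point): point on the bore axis, 60 mm above the bench, at the trough's stop end (rack x = 100 mm); axes as the rack's. The stop astride the trough, 68 mm high, is two uprights 18 mm apart, open at the top: the rod passes between and lifts out. Its ring-side face, a stiff sprung buffer (6 N per mm, 4 mm travel), lies 11 to 31 mm before this point, not measured: feel it. Rings slide at under 3 N till the row meets it
- cradle: fixed birch cradle: base 250 x 50 x 12 mm. Rear rest (10 mm thick, at x = -47 mm, top 70 mm up): notch 30 mm wide, 12 deep for the handle. Front rest (10 mm thick, at x = 136 mm, top about 80 mm up): V notch for the rod. Origin on the bench under the place of the pin's origin; the laid pin's axis is 70 mm above the bench, its +x along the cradle's
- screwdriver: bystander: red-handled screwdriver lying on the bench
- bitcase: bystander: grey plastic bit case, 72 x 112 x 34 mm, origin under its centre
- mug: bystander: empty green ceramic mug, 80 mm across, 90 mm high, origin under its centre
- level: bystander: short aluminium spirit level 24 x 230 x 45 mm, origin under its centre

How it is judged:
On the way, in this order (a step that is already met when the one before it is completed fails the run):
1. the rod is through all three rings while they stand in the trough (x of ring1 in the frame of pin between 0.066 and 0.16 m and y of ring1 in the frame of pin between -0.005 and 0.005 m and z of ring1 in the frame of pin between -0.005 and 0.005 m and x of ring2 in the frame of pin between 0.066 and 0.16 m and y of ring2 in the frame of pin between -0.005 and 0.005 m and z of ring2 in the frame of pin between -0.005 and 0.005 m and x of ring3 in the frame of pin between 0.066 and 0.16 m and y of ring3 in the frame of pin between -0.005 and 0.005 m and z of ring3 in the frame of pin between -0.005 and 0.005 m and z of ring1 in the frame of rack between 0.054 and 0.065 m and z of ring2 in the frame of rack between 0.054 and 0.065 m and z of ring3 in the frame of rack between 0.054 and 0.065 m), for 0.1 s.
2. the collar holds the row closed up against the stop with more than 5 N (x of ring1 in the frame of pin between 0.066 and 0.106 m and y of ring1 in the frame of pin between -0.005 and 0.005 m and z of ring1 in the frame of pin between -0.005 and 0.005 m and x of ring2 in the frame of pin between 0.066 and 0.106 m and y of ring2 in the frame of pin between -0.005 and 0.005 m and z of ring2 in the frame of pin between -0.005 and 0.005 m and x of ring3 in the frame of pin between 0.066 and 0.106 m and y of ring3 in the frame of pin between -0.005 and 0.005 m and z of ring3 in the frame of pin between -0.005 and 0.005 m and z of ring1 in the frame of rack between 0.054 and 0.065 m and z of ring2 in the frame of rack between 0.054 and 0.065 m and z of ring3 in the frame of rack between 0.054 and 0.065 m and contact force between pin and ring1 above 5 N), for 0.2 s.
3. the rings hang clear of the rack on the lifted pin (x of ring1 in the frame of pin between 0.066 and 0.16 m and y of ring1 in the frame of pin between -0.005 and 0.005 m and z of ring1 in the frame of pin between -0.005 and 0.005 m and x of ring2 in the frame of pin between 0.066 and 0.16 m and y of ring2 in the frame of pin between -0.005 and 0.005 m and z of ring2 in the frame of pin between -0.005 and 0.005 m and x of ring3 in the frame of pin between 0.066 and 0.16 m and y of ring3 in the frame of pin between -0.005 and 0.005 m and z of ring3 in the frame of pin between -0.005 and 0.005 m and z of each of ring1, ring2, ring3 in the frame of rack above 0.075 m), for 0.1 s.
At the end, for the whole second after the job is handed in: the pin lies at rest in both rests of the cradle (within 12 mm along and 6 mm across of its place, axis 70 mm up within 5 mm, in line within 0.06 rad), rod towards the cradle's +x, and all three rings hang at rest on the rod between the collar and the front rest (x of ring1 in the frame of pin between 0.07 and 0.126 m and y of ring1 in the frame of pin between -0.005 and 0.005 m and z of ring1 in the frame of pin between -0.005 and 0.005 m and x of ring2 in the frame of pin between 0.07 and 0.126 m and y of ring2 in the frame of pin between -0.005 and 0.005 m and z of ring2 in the frame of pin between -0.005 and 0.005 m and x of ring3 in the frame of pin between 0.07 and 0.126 m and y of ring3 in the frame of pin between -0.005 and 0.005 m and z of ring3 in the frame of pin between -0.005 and 0.005 m and x of pin in the frame of cradle between -0.012 and 0.012 m and y of pin in the frame of cradle between -0.006 and 0.006 m and z of pin in the frame of cradle between 0.065 and 0.075 m and angle between the x axis of pin and the x axis of cradle, either way round below 0.06 rad and linear speed of each of pin, ring1, ring2, ring3 below 0.02 m/s); the robot touches nothing.
It fails at once if the pin pushes a ring with 15 N or more (contact force between pin and ring1 above 15 N or contact force between pin and ring2 above 15 N or contact force between pin and ring3 above 15 N).
It fails at once if the screwdriver is moved by more than 30 mm (distance of screwdriver from where it was at the start of the episode above 0.03 m).
It fails at once if the bit case is moved by more than 30 mm (distance of bitcase from where it was at the start of the episode above 0.03 m).
It fails at once if the mug is moved by more than 30 mm (distance of mug from where it was at the start of the episode above 0.03 m).
It fails at once if the spirit level is moved by more than 30 mm (distance of level from where it was at the start of the episode above 0.03 m).
It also fails if it takes over 72 s, if anything falls off the work surface, if the arm or the gripper's body presses on something with over 40 N, if the wrist force passes 120 N, or if a joint passes its speed limit or range.

### The arm

A 6-joint arm with a two-finger parallel gripper is mounted at the origin on the work surface. World frame = base frame: x ahead of the robot, y to its left, z up, the work surface at z = 0. Lengths are in m, angles in rad, forces in N, time in s.
With the tool pointing down it reaches from about 0.35 to 0.975 m from the base axis. Payload 4.9 kg.
Tool frame: the origin (TCP) lies on the centre line of the jaws, within the pads' length; the fingertips stand 14 mm ahead of it and the grasp point (between the pads) lies 5 mm behind it; x points along the fingers, z is the direction in which the jaws open and shut, and the axes are right-handed (so a half turn about x gives the same grasp; the last joint's range is limited). The gripper opens to 85 mm and grips with 20 to 120 N. Pads are 22 mm wide; open, the fingers measure 114 mm over their backs; the gripper's body (76 mm by 85 mm) begins 54 mm behind the grasp point. The pads swing forward as they close: fully open they stand 13 mm farther back than shut.
Start: joints at [0.992, 0.053, 1.613, -0, 1.476, -0.119], TCP at [0.277, 0.56, 0.208] pointing down, gripper open.
Joint ranges: [-3.01, 3.01], [-1.01, 2.22], [0.06, 2.58], [-1.02, 4.17], [0.09, 2.62], [-3.14, 3.14]. Speed limits (rad/s): [2.57, 2.57, 3.14, 3.14, 3.14, 3.14].

### API

Orientations are given as a rotation vector (axis times angle).
In Python, from station import ctrl gives the robot as it stands.
- The arm moves only by the tool move_arm, never from a script. Its argument "increments" is a list that holds one entry, the list of rows, each a list of 4 numbers: the shift along the tool's x, y, z in units of 25 cm (1.0 is 25 cm), then the turn about the tool's x in units of 90 degrees (1.0 is 90 degrees). A call has 1 to 20 rows; each row shifts and turns the commanded pose from where the row before left it, along the tool's axes as they then stand; what a row does not reach is not made up. A row lasts 1/12 s, in which the tool goes at most 41.7 mm and 7.16 degrees, less where a joint would pass 70% of its speed; a pose out of reach is approached as far as the arm can. A call with a number of a shift or a turn outside -1 to 1 is refused whole. A call with a gripper value outside its range is refused whole. "gripper" is the closure, from 0 (fully open) to 1 (shut), set as the call begins (left out, the last holds). The fingers move at their own pace and stop on an object; "squeeze" is the grip in N (left out, the last holds). Time passes only in rows, so rows that do not move let the fingers close. It gives the time, the measured TCP pose, the force and the opening at its end, in the units of the state.
- ctrl.get_obs(): the state, without advancing time (a new reading comes with each control period).
- ctrl.get_image(name): name is "scene" or "side" or "wrist"; returns a dict with "pixels" (480x640x3 uint8, red, green, blue), "depth" (480x640 float32, m along the optical axis (not along the pixel's ray), 0 where there is no reading), "K" (3x3 intrinsics, pixels), "extrinsics" (4x4, takes a point from camera to world coordinates); the wrist camera has in their place "tool_from_camera" (4x4, takes a point from camera to tool coordinates, whose origin is the TCP and whose axes are the tool frame's). Camera axes: x right, y up, looking along -z (the intrinsics and any distortion apply to the point x, -y, -z); pixel columns grow to the right and rows downward; lengths in m; the calibration is good to about 2 mm. The wrist camera is an equidistant fisheye: a pixel r from the principal point sees the ray r / f radians off the axis. A picture is of the moment at which its call begins: read the wrist's pose just before it.
- ctrl.finish_job(): hands the job in, once; it reports no verdict.
Trained networks look in the newest picture that a camera, given by its name, has taken for a name from the list of things; names that differ only in an ending like _2 or _b are one class to them, and where a whole thing is asked for, a point or a joint stands for the part that bears it (a point fixed in the world has none). Each returns a list of dicts, best first, with "score" (0 to 1); they miss things now and then, are a little off and sometimes report something else, mostly with a low value. They report only what shows in the picture. A call takes as long as a camera call.
- ctrl.trace(camera, target): "region" (480x640 bool, what is visible of it) and "pixel" ([row, column] in pixels, amid what is visible of it).
The state is a dict: "t": time; "q": joint angles; "dq": joint speeds; "effort": joint torques, N m; "tool_pos": TCP position; "tool_rot": TCP orientation; "contact_force": force on the tool from outside, world axes, zero at the start; "wrist_torque": the same for the moment, N m; "opening": finger opening in m.
Only numpy, scipy, OpenCV 4.12 (cv2) and the standard library are available. Lean on these libraries where they do the work, as an engineer would, in place of code of your own. Each camera call takes 0.05 s, during which the arm holds its last target. There are 200 camera calls.

## Working session

There is one attempt and no reset: what is moved stays moved. The work goes in short steps, Python scripts to look and compute and a tool call to move; the robot and the scene stay as the last step left them, time stands still between calls to the robot, and variables do not carry over. Pictures are saved under pics/ and viewed, about 8 in all and at most 12, crops included, and the job is handed in when it is done.

Besides the shell and the picture viewer there is one more tool, called after ">>>" by a JSON object that holds its "name" and its "arguments", one argument or row to a line. move_arm: Moves the arm, as the interface text tells. Shifts and turns lie within -1 to 1; 1 stands for 25 cm of shift or 90 degrees of turn. Its arguments: {"type":"object","properties":{"increments":{"type":"array","items":{"type":"array","items":{"type":"array","items":{"type":"number","minimum":-1,"maximum":1}}}},"gripper":{"type":"number"},"squeeze":{"type":"number"}},"required":["increments"]}

```bash
mkdir -p pics; ls; python3 - <<'E'
from station import ctrl
import cv2
o=ctrl.get_obs(); print({k:(v if k not in('effort','dq') else 0) for k,v in o.items()})
for n in('scene','side'):
    im=ctrl.get_image(n); cv2.imwrite(f'pics/{n}0.png',im['pixels'][:,:,::-1]); print(n,im['K'],im['extrinsics'])
E
```

```text
pics
{'t': 0.0, 'q': array([ 9.92013720e-01,  5.33214811e-02,  1.61431414e+00,  6.61557309e-06,
        1.47599941e+00, -1.19016195e-01]), 'dq': 0, 'effort': 0, 'tool_pos': array([0.27696952, 0.55952164, 0.20637297]), 'tool_rot': array([-0.86516312,  1.39419591,  0.86375756]), 'contact_force': array([-0.75761436,  0.44569336,  0.16175003]), 'wrist_torque': array([0.03287191, 0.01930888, 0.00531519]), 'opening': 0.08586612762453738}
scene [[610.18245894   0.         311.21079665]
 [  0.         610.18245894 240.73018055]
 [  0.           0.           1.        ]] [[ 0.13898574 -0.70241624  0.69806474  1.56807735]
 [ 0.99026322  0.09298721 -0.10359604 -0.19566647]
 [ 0.00785645  0.70566621  0.70850087  1.04429101]
 [ 0.          0.          0.          1.        ]]
side [[473.32520104   0.         312.39520593]
 [  0.         473.32520104 242.61912888]
 [  0.           0.           1.        ]] [[-0.92351858  0.23017167 -0.30681337  0.31967975]
 [-0.38351619 -0.56533786  0.7302797   0.63716228]
 [-0.00536352  0.79209476  0.61037458  0.66926673]
 [ 0.          0.          0.          1.        ]]
```

View pics/scene0.png

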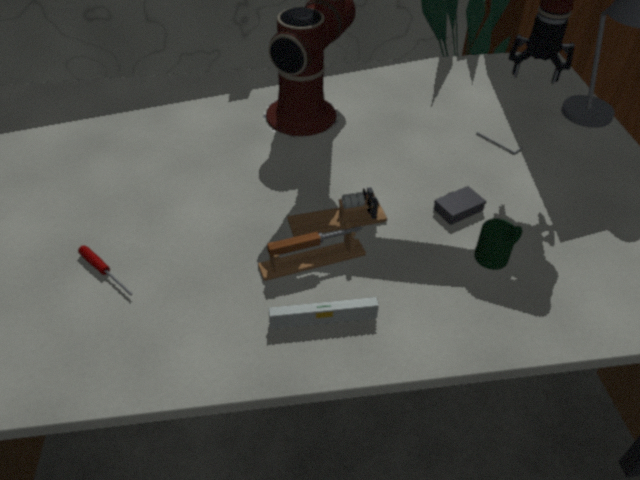

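View pics/side0.png

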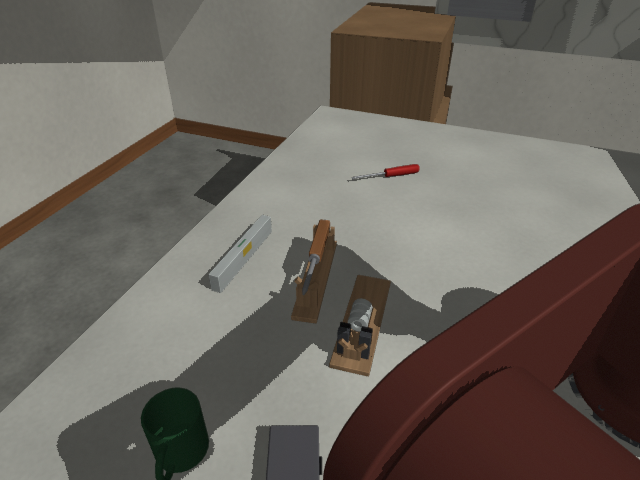

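The scene view shows the rack (about row 215, col 340), the cradle with the pin (row 245, col 310), and the level in front of it. In both, +x runs roughly toward world +y. The side view agrees. Next I'll take point clouds.

```bash
cat > h.py <<'E'
import numpy as np, cv2
from station import ctrl
def cloud(name,im,mask):
    r,c=np.nonzero(mask&(im['depth']>0)); d=im['depth'][r,c]; K=im['K']
    p=np.stack([(c-K[0,2])/K[0,0]*d,-(r-K[1,2])/K[1,1]*d,-d],1)
    E=im['extrinsics']; return p@E[:3,:3].T+E[:3,3]
E
python3 - <<'E'
from h import *
np.set_printoptions(precision=4,suppress=True)
for n in('scene','side'):
    im=ctrl.get_image(n)
    for t in('pin','ring1','rack','cradle','level','bitcase','mug'):
        for d in ctrl.trace(n,t)[:3]:
            p=cloud(n,im,d['region'])
            if len(p)<5: continue
            m=np.median(p,0); q=p[np.linalg.norm(p-m,axis=1)<.2]
            xy=q[:,:2].astype(np.float32); rc=cv2.minAreaRect(xy*1000)
            u=np.linalg.svd(q-q.mean(0),full_matrices=False)[2][0]
            print(n,t,round(d['score'],2),d['pixel'],len(q),'mean',q.mean(0),'lo',np.percentile(q,1,0),'hi',np.percentile(q,99,0),'u',u*np.sign(u[1]),'rect',np.round(rc[0],0),np.round(rc[1],0),round(rc[2],1))
E
```

```text
scene pin 0.96 [242.6, 299.1] 895 mean [ 0.6133 -0.0725  0.0759] lo [ 0.5351 -0.1512  0.0012] hi [0.6363 0.0549 0.0867] u [-0.2201  0.9747 -0.0397] rect [570. -48.] [112. 221.] 7.1
scene ring1 0.59 [197.4, 353.7] 82 mean [0.4823 0.0671 0.0693] lo [0.4628 0.0605 0.0526] hi [0.493  0.0753 0.0793] u [ 0.7358  0.053  -0.6752] rect [477.  67.] [33. 15.] 5.3
scene ring1 0.58 [200.2, 360.5] 87 mean [0.4791 0.086  0.0679] lo [0.4614 0.0792 0.0522] hi [0.4903 0.0957 0.0813] u [ 0.4941  0.0643 -0.867 ] rect [473.  87.] [18. 38.] 78.4
scene rack 0.75 [216.9, 333.6] 1806 mean [0.4875 0.0203 0.0165] lo [ 0.448  -0.0855  0.0028] hi [0.5219 0.147  0.0533] u [-0.0078  0.9986  0.052 ] rect [505.  33.] [129. 239.] 4.4
scene cradle 0.81 [257.0, 312.6] 2201 mean [ 0.6102 -0.0511  0.0168] lo [ 0.561  -0.1712 -0.0008] hi [0.6509 0.0695 0.076 ] u [-0.2101  0.9771  0.0329] rect [591. -51.] [ 88. 256.] 12.5
scene level 0.91 [310.2, 320.9] 2355 mean [ 0.7841 -0.0526  0.0324] lo [ 0.7312 -0.1639  0.0005] hi [0.7926 0.061  0.0497] u [0.0114 0.9999 0.0038] rect [759. -50.] [230.  69.] 89.1
scene bitcase 0.58 [20
[... 1784 characters left out ...]
] 1667 mean [ 0.7689 -0.0322  0.0325] lo [ 0.7618 -0.1585  0.0027] hi [0.7859 0.0643 0.0473] u [ 0.0187  0.9998 -0.0076] rect [791. -50.] [ 60. 231.] 0.0
side bitcase 0.79 [454.8, 294.1] 2824 mean [0.4792 0.3299 0.0338] lo [0.4371 0.2846 0.03  ] hi [0.5218 0.3728 0.0363] u [-0.4372  0.8994 -0.0034] rect [479. 327.] [75. 81.] 22.1
side bitcase 0.17 [173.8, 398.9] 377 mean [ 0.5569 -0.536   0.0178] lo [ 0.5032 -0.611  -0.    ] hi [ 0.6451 -0.4704  0.0281] u [ 0.802   0.5964 -0.0336] rect [ 582. -542.] [208.  67.] 40.6
side mug 0.65 [430.5, 173.9] 4634 mean [0.6439 0.3729 0.0514] lo [ 0.6061  0.3304 -0.0002] hi [0.6857 0.4356 0.0909] u [-0.6612  0.7049  0.2567] rect [665. 353.] [ 90. 177.] 52.5
```

```bash
cat >> h.py <<'E'
from scipy.spatial.transform import Rotation as Ro
def pose():
    o=ctrl.get_obs(); return o,Ro.from_rotvec(o['tool_rot']).as_matrix(),o['tool_pos']
def yaw(R): return np.degrees(np.arctan2(R[1,1],R[0,1]))   # heading of tool +y
def plan(target,R=None,p=None,yaw_to=None):
    """tool-frame shift in units (25cm) at present heading, and turn units"""
    o,R0,p0=pose(); R=R0 if R is None else R
    print('pos',p0.round(4),'yaw',yaw(R0).round(2),'t',round(o['t'],2),'tilt',R0[:,0].round(4))
    d=R.T@(np.array(target)-p0); print('mm',(d*1000).round(1),'units',(d/.25).round(4))
    if yaw_to is not None:
        a=-(yaw_to-yaw(R0)); a=(a+180)%360-180; print('turn about x deg',a.round(2),'units',(a/90).round(4))
E
python3 - <<'E'
from h import *
np.set_printoptions(precision=4,suppress=True)
o,R,p=pose(); print(R)
print(ctrl.get_image('wrist')['tool_from_camera'],ctrl.get_image('wrist')['K'])
plan([0.56,0.0,0.27],yaw_to=100)
E
```

```text
[[ 0.     -0.8962  0.4437]
 [ 0.0001  0.4437  0.8962]
 [-1.      0.      0.0001]]
[[-0.      0.2941 -0.9558 -0.1659]
 [ 0.0005  0.9558  0.2941  0.0743]
 [ 1.     -0.0004 -0.0002 -0.0006]
 [ 0.      0.      0.      1.    ]] [[371.6483   0.     312.5774]
 [  0.     371.6483 240.1947]
 [  0.       0.       1.    ]]
pos [0.2773 0.5601 0.2076] yaw 153.65 t 1.0 tilt [-0. -0. -1.]
mm [ -62.4 -501.8 -376.4] units [-0.2495 -2.0074 -1.5058]
turn about x deg 53.65 units 0.5962
```

>>> {"name": "move_arm", "arguments": {
  "increments": [
    [[-0.0139,-0.1115,-0.0837,0],[-0.0139,-0.1115,-0.0837,0],[-0.0139,-0.1115,-0.0837,0],[-0.0139,-0.1115,-0.0837,0],[-0.0139,-0.1115,-0.0837,0],[-0.0139,-0.1115,-0.0837,0],[-0.0139,-0.1115,-0.0837,0],[-0.0139,-0.1115,-0.0837,0],[-0.0139,-0.1115,-0.0837,0],[-0.0139,-0.1115,-0.0837,0],[-0.0139,-0.1115,-0.0837,0],[-0.0139,-0.1115,-0.0837,0],[-0.0139,-0.1115,-0.0837,0],[-0.0139,-0.1115,-0.0837,0],[-0.0139,-0.1115,-0.0837,0],[-0.0139,-0.1115,-0.0837,0],[-0.0139,-0.1115,-0.0837,0],[-0.0139,-0.1115,-0.0837,0]]
  ]
}}

```text
t: 2.5
tool_pos: [0.5604, -0.0019, 0.2705]
tool_rot: [-0.864, 1.392, 0.864]
contact_force: [0.6, 0.5, 0.6]
opening: 0.0855
```

>>> {"name": "move_arm", "arguments": {
  "increments": [
    [[0,0,0,0.0745],[0,0,0,0.0745],[0,0,0,0.0745],[0,0,0,0.0745],[0,0,0,0.0745],[0,0,0,0.0745],[0,0,0,0.0745],[0,0,0,0.0745],[0,0,0,0],[0,0,0,0],[0,0,0,0]]
  ],
  "gripper": 0.3
}}

```text
t: 3.42
tool_pos: [0.5598, -0.0001, 0.2702]
tool_rot: [-0.139, 1.566, 0.139]
contact_force: [0.4, 1.2, 0.9]
opening: 0.06
```

```bash
python3 - <<'E'
from h import *
o,R,p=pose(); print(p,yaw(R),o['opening'],o['t'],o['q'],o['contact_force'])
im=ctrl.get_image('wrist'); cv2.imwrite('pics/w1.png',im['pixels'][:,:,::-1])
np.savez('w1.npz',R=R,p=p,pix=im['pixels'],depth=im['depth'],K=im['K'],T=im['tool_from_camera'])
print((im['depth']>0).mean())
E
```

```text
[ 5.59837180e-01 -8.00980257e-05  2.70180441e-01] 100.15748157762162 0.059985714535245524 3.4167 [-1.33079867e-01 -1.32363398e-01  1.68938459e+00  1.30329002e-05
  1.58453053e+00 -3.10361185e-01] [0.43737271 1.17178573 0.86198117]
0.9957845052083333
```

View pics/w1.png

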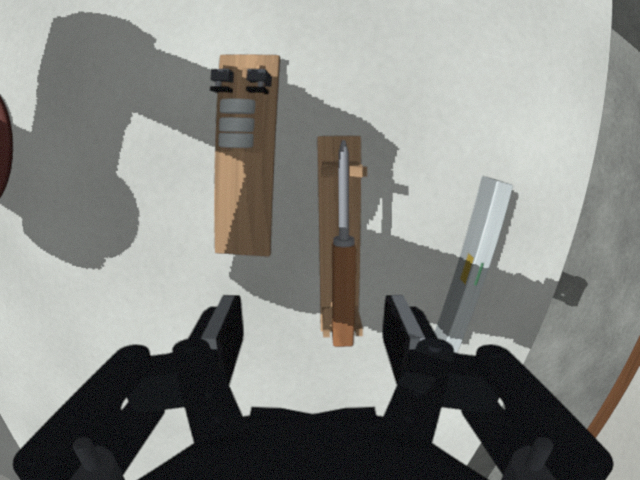

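The wrist view shows the three rings at about cols 218–255, rows 100–145, with the uprights above them at (235, 80). The pin lies along col 343, rows 140–345. I'll measure from this picture.

```bash
cat >> h.py <<'E'
def wcloud(im,mask,R,p):
    r,c=np.nonzero(mask&(im['depth']>0)); d=im['depth'][r,c]; K=im['K']; T=im['T'] if 'T' in im else im['tool_from_camera']
    u=(c-K[0,2]); v=(r-K[1,2]); rr=np.hypot(u,v)+1e-9; th=rr/K[0,0]; s=np.tan(th)/rr
    q=np.stack([u*s*d,-v*s*d,-d],1); q=q@T[:3,:3].T+T[:3,3]; return q@R.T+p
E
python3 - <<'E'
from h import *
np.set_printoptions(precision=4,suppress=True)
im=np.load('w1.npz');R,p=im['R'],im['p']
for t in('pin','ring1','rack','cradle'):
    for d in ctrl.trace('wrist',t)[:4]:
        q=wcloud(im,d['region'],R,p); m=np.median(q,0); q=q[np.linalg.norm(q-m,axis=1)<.2]
        rc=cv2.minAreaRect((q[:,:2]*1000).astype(np.float32))
        print(t,round(d['score'],2),d['pixel'],len(q),q.mean(0),np.percentile(q,2,0),np.percentile(q,98,0),np.round(rc[0],1),np.round(rc[1],1),round(rc[2],1))
        if t=='pin':
            h=q[q[:,2]>.078]; h=h
            for nm,g in(('handle',h[h[:,1]<-.04]),('rod',q[(q[:,1]>-.02)&(q[:,2]>.06)])):
                rc=cv2.minAreaRect((g[:,:2]*1000).astype(np.float32)); v=cv2.fitLine((g[:,:2]*1000).astype(np.float32),cv2.DIST_HUBER,0,.01,.01).ravel()
                print(nm,len(g),np.round(rc,1) if 0 else rc,v,np.degrees(np.arctan2(v[1],v[0])),'z',np.percentile(g[:,2],[5,50,95]))
        if t in('rack','cradle'):
            g=q[(q[:,2]<.018)&(q[:,2]>.006)]; rc=cv2.minAreaRect((g[:,:2]*1000).astype(np.float32)); print('base',rc)
            b=cv2.convexHull((g[:,:2]*1000).astype(np.float32)); np.save(t+'_base.npy',g)
E
```

```text
pin 0.87 [266.1, 340.9] 3517 [ 0.603  -0.0573  0.0775] [ 0.5791 -0.1476  0.0656] [0.6283 0.0569 0.0829] [609.8 -67.8] [ 33.4 278.9] 11.8
handle 2126 ((611.1256713867188, -95.15090942382812), (24.145132064819336, 116.85751342773438), 11.990845680236816) [  0.2019  -0.9794 610.0809 -92.6047] -78.35256 z [0.08   0.0815 0.0828]
rod 845 ((586.6804809570312, 23.904430389404297), (9.7472505569458, 89.97291564941406), 11.463221549987793) [  0.2021  -0.9794 586.9348  23.4913] -78.34176 z [0.071  0.0737 0.0754]
pin 0.2 [257.2, 472.5] 5338 [ 0.7699 -0.0405  0.0339] [ 0.7623 -0.1522  0.0016] [0.7862 0.0599 0.046 ] [788.6 -61.4] [250.5  54.8] 89.3Traceback (most recent call last):
  File "<stdin>", line 12, in <module>
cv2.error: OpenCV(4.12.0) /io/opencv/modules/imgproc/src/linefit.cpp:50: error: (-215:Assertion failed) count > 0 in function 'fitLine2D_wods'
```

```bash
python3 - <<'E'
from h import *
np.set_printoptions(precision=4,suppress=True)
im=np.load('w1.npz');R,p=im['R'],im['p']
u=np.array([-.2020,.9794])
d=ctrl.trace('wrist','pin')[0]; q=wcloud(im,d['region'],R,p); q=q[q[:,2]>.06]
s=(q[:,:2]-[.611,-.095])@u; print('pin s range',np.percentile(s,[0,.5,1,99,99.5,100]))
rings=[]
for t in('ring1','rack','cradle'):
    for d in ctrl.trace('wrist',t)[:4]:
        q=wcloud(im,d['region'],R,p); m=np.median(q,0); q=q[np.linalg.norm(q-m,axis=1)<.2]
        print(t,round(d['score'],2),d['pixel'],len(q),q.mean(0),np.percentile(q,2,0),np.percentile(q,98,0))
        if t!='ring1' and d['score']>.5:
            g=q[(q[:,2]<.018)&(q[:,2]>.006)]; rc=cv2.minAreaRect((g[:,:2]*1000).astype(np.float32)); print(' base',rc)
            for a in (0,1):
              pass
        elif t=='ring1':
            g=q[q[:,2]>.07]
            if len(g)>20: rings.append(g); print('  top',len(g),cv2.minAreaRect((g[:,:2]*1000).astype(np.float32)))
# rack board edges via full depth
M=np.ones((480,640),bool); q=wcloud(im,M,R,p)
g=q[(q[:,0]>.40)&(q[:,0]<.56)&(q[:,1]>-.13)&(q[:,1]<.2)]
b=g[(g[:,2]>.008)&(g[:,2]<.016)]
L=[];Rr=[]
for y in np.arange(-.08,.13,.005):
    k=b[(abs(b[:,1]-y)<.0025)]
    if len(k)>10: L.append((k[:,0].min(),y)); Rr.append((k[:,0].max(),y))
for e in(L,Rr):
    e=np.array(e); f=np.polyfit(e[:,1],e[:,0],1); r=e[:,0]-np.polyval(f,e[:,1]); k=abs(r)<.004; f=np.polyfit(e[k,1],e[k,0],1); print('edge',f,'yaw',90-np.degrees(np.arctan(f[0])),k.sum(),len(e))
h=g[(g[:,2]>.055)]
print('high pts y hist',[(round(y,3),int((abs(h[:,1]-y)<.001).sum()),h[abs(h[:,1]-y)<.001][:,2].max().round(4) if (abs(h[:,1]-y)<.001).any() else 0, h[abs(h[:,1]-y)<.001][:,0].mean().round(4) if (abs(h[:,1]-y)<.001).any() else 0) for y in np.arange(.03,.16,.002)])
E
```

```text
pin s range [-0.0586 -0.0569 -0.0557  0.1595  0.1624  0.1664]
ring1 0.94 [124.4, 236.6] 530 [0.4719 0.0659 0.0698] [0.4533 0.0572 0.0366] [0.4869 0.0736 0.0774]
  top 365 ((470.08062744140625, 66.10162353515625), (27.233169555664062, 13.876121520996094), 7.78360652923584)
ring1 0.65 [106.4, 236.9] 519 [0.4696 0.0843 0.0712] [0.4515 0.0766 0.0513] [0.4849 0.092  0.0773]
  top 368 ((468.0899963378906, 84.84014892578125), (27.49578094482422, 14.228525161743164), 6.792638301849365)
ring1 0.62 [141.6, 236.3] 457 [0.474  0.0509 0.0728] [0.4575 0.0436 0.0633] [0.488  0.0582 0.0774]
  top 370 ((472.0740661621094, 50.392765045166016), (28.648908615112305, 13.942730903625488), 7.553262233734131)
rack 0.85 [167.6, 247.8] 9644 [0.4792 0.0209 0.0181] [ 0.4418 -0.0845  0.009 ] [0.515  0.1447 0.0529]
 base ((473.8278503417969, 29.66167449951172), (71.38897705078125, 240.764404296875), 6.543211460113525)
cradle 0.71 [209.2, 331.2] 5256 [ 0.5935 -0.023   0.0211] [ 0.5606 -0.1418  0.0041] [0.6398 0.0694 0.0783]
 base ((602.3148193359375, -50.11888122558594), (50.33268737792969, 249.07054138183594), 11
[... 2890 characters left out ...]
), (np.float64(0.12), 72, np.float64(0.0699), np.float64(0.4692)), (np.float64(0.122), 42, np.float64(0.07), np.float64(0.4814)), (np.float64(0.124), 32, np.float64(0.069), np.float64(0.4838)), (np.float64(0.126), 0, 0, 0), (np.float64(0.128), 0, 0, 0), (np.float64(0.13), 0, 0, 0), (np.float64(0.132), 0, 0, 0), (np.float64(0.134), 0, 0, 0), (np.float64(0.136), 0, 0, 0), (np.float64(0.138), 0, 0, 0), (np.float64(0.14), 0, 0, 0), (np.float64(0.142), 0, 0, 0), (np.float64(0.144), 0, 0, 0), (np.float64(0.146), 0, 0, 0), (np.float64(0.148), 0, 0, 0), (np.float64(0.15), 0, 0, 0), (np.float64(0.152), 0, 0, 0), (np.float64(0.154), 0, 0, 0), (np.float64(0.156), 0, 0, 0), (np.float64(0.158), 0, 0, 0)]
```

>>> {"name": "move_arm", "arguments": {
  "increments": [
    [[0,0,0,-0.0166],[0.08,-0.0689,0.0207,0],[0.08,-0.0689,0.0207,0],[0.08,-0.0689,0.0207,0],[0.08,-0.0689,0.0207,0],[0.08,-0.0689,0.0207,0],[0.08,-0.0689,0.0207,0],[0,0,0,0],[0,0,0,0],[0,0,0,0]]
  ]
}}

```text
t: 4.55
tool_pos: [0.6111, -0.0949, 0.151]
tool_rot: [-0.158, 1.564, 0.158]
contact_force: [0.6, 0.0, 1.1]
opening: 0.0597
```

```bash
python3 - <<'E'
from h import *
np.set_printoptions(precision=4,suppress=True)
o,R,p=pose(); print(p,yaw(R),o['opening'],o['contact_force'])
im=ctrl.get_image('wrist'); d=ctrl.trace('wrist','pin')[0]
q=wcloud(im,d['region'],R,p); q=q[q[:,2]>.06]
u=np.array([-.2020,.9794]); s=(q[:,:2]-[.611,-.095])@u; n=(q[:,:2]-[.611,-.095])@[u[1],-u[0]]
print('s',np.percentile(s,[.5,99.5]))
for a,b in((-.05,-.02),(-.02,.02),(.02,.05),(.07,.1),(.1,.13),(.13,.15)):
    k=(s>a)&(s<b); print(a,b,k.sum(),(n[k].min()+n[k].max())/2 if k.any() else '',np.percentile(n[k],[2,98]) if k.any() else '', np.percentile(q[k,2],90) if k.any() else '')
plan([.611,-.095,.065],yaw_to=101.65)
E
```

```text
[ 0.6111 -0.0949  0.151 ] 101.52451810573791 0.05973798508583037 [0.6212 0.0439 1.0549]
s [-0.0568  0.1596]
-0.05 -0.02 1309 -0.00019945606348879558 [-0.0114  0.0111] 0.08237880558089555
-0.02 0.02 2012 -9.926286648139632e-06 [-0.0114  0.0113] 0.08236159718723295
0.02 0.05 1671 0.0001131708488958591 [-0.0109  0.0116] 0.08240103377190192
0.07 0.1 737 0.0002241557899131958 [-0.005   0.0054] 0.07504398451578793
0.1 0.13 676 0.0005785638825505164 [-0.0043  0.0048] 0.07497772638482739
0.13 0.15 417 0.00033515037591028314 [-0.0042  0.0049] 0.0750585199899709
pos [ 0.6117 -0.0947  0.1521] yaw 101.56 t 4.65 tilt [ 0.0027 -0.0006 -1.    ]
mm [87.1 -0.1 -0.9] units [ 0.3484 -0.0003 -0.0037]
turn about x deg -0.09 units -0.001
```

>>> {"name": "move_arm", "arguments": {
  "increments": [
    [[0.07,0,0,0],[0.07,0,0,0],[0.07,0,0,0],[0.06,0,0,0],[0.05,0,0,0],[0.024,0,0,0],[0,0,0,0],[0,0,0,0]]
  ]
}}

```text
t: 5.32
tool_pos: [0.6113, -0.0951, 0.0649]
tool_rot: [-0.158, 1.564, 0.158]
contact_force: [0.9, 0.2, 0.3]
opening: 0.06
```

>>> {"name": "move_arm", "arguments": {
  "increments": [
    [[0,0,0,0],[0,0,0,0],[0,0,0,0],[0,0,0,0],[0,0,0,0],[0,0,0,0],[0,0,0,0],[0,0,0,0],[0,0,0,0],[0,0,0,0],[0,0,0,0],[0,0,0,0]]
  ],
  "gripper": 1,
  "squeeze": 90
}}

```text
t: 6.32
tool_pos: [0.6109, -0.0952, 0.0641]
tool_rot: [-0.158, 1.565, 0.158]
contact_force: [0.6, 0.5, 0.1]
opening: -0.0001
```

```bash
python3 - <<'E'
from h import *
np.set_printoptions(precision=4,suppress=True)
o,R,p=pose(); print(p,yaw(R),o['opening'],o['contact_force'],R[:,0])
E
```

```text
[ 0.6109 -0.0952  0.0641] 101.51114852749778 -0.00010026816910489404 [0.644  0.5185 0.136 ] [-0.0001 -0.     -1.    ]
```

```bash
python3 - <<'E'
from h import *
np.set_printoptions(precision=4,suppress=True)
im=ctrl.get_image('wrist'); cv2.imwrite('pics/w2.png',im['pixels'][:,:,::-1])
im=ctrl.get_image('side'); cv2.imwrite('pics/s2.png',cv2.resize(im['pixels'][180:360,220:420,::-1],None,fx=3,fy=3))
print(ctrl.get_obs()['opening'])
E
```

```text
-7.418493732115557e-05
```

View pics/w2.png

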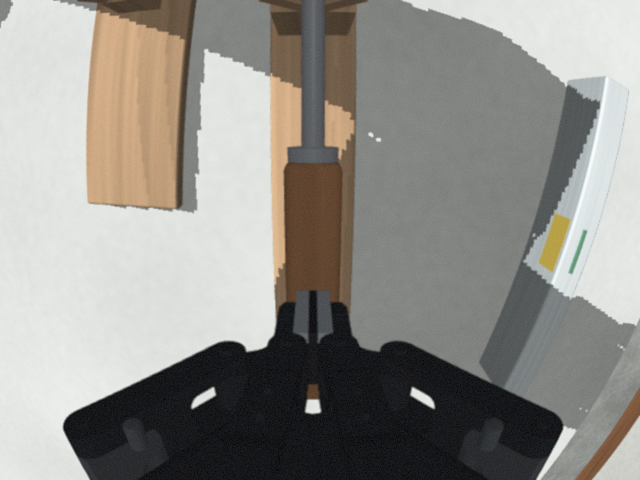

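View pics/s2.png

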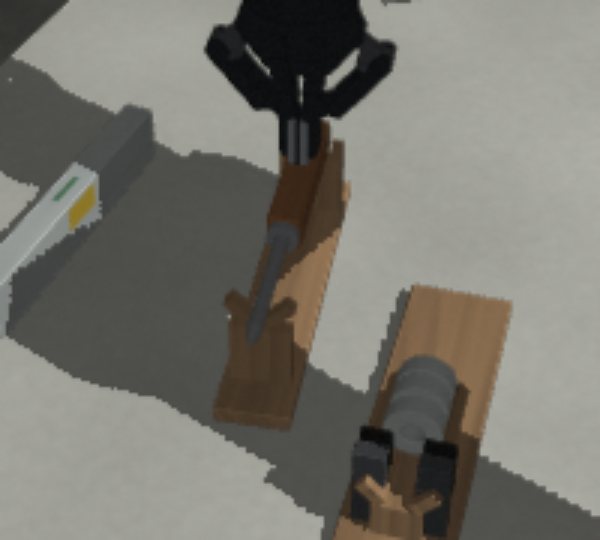

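```bash
python3 - <<'E'
from h import *
np.set_printoptions(precision=4,suppress=True)
o,R,p=pose(); im=ctrl.get_image('wrist')
M=np.zeros((480,640),bool)
def at(r,c):
    M[:]=0; M[r-2:r+3,c-2:c+3]=1
    q=wcloud(im,M,R,p); w=np.median(q,0); print((r,c),'world',w,'tool',R.T@(w-p))
for r,c in((180,313),(220,313),(280,313),(296,302),(300,325),(310,285),(330,300),(330,313),(350,300),(390,313),(404,313),(310,340),(200,140)): at(r,c)
def proj(t):
    T=im['tool_from_camera']; c=np.linalg.inv(T)@np.r_[t,1]; K=im['K']; v=np.array([c[0],-c[1],-c[2]]); th=np.arctan2(np.hypot(*v[:2]),v[2]); k=th/np.hypot(*v[:2])*K[0,0]; return (v[1]*k+K[1,2],v[0]*k+K[0,2])
for t in((0,0,0),(.014,0,0),(.014,.011,0),(-.005,0,.012),(-.018,0,0),(-.03,0,0),(.014,0,.03)): print(t,np.round(proj(np.array(t)),0))
im=ctrl.get_image('scene'); 
n='scene'
q=cloud(n,im,np.ones((480,640),bool)); q=q[(abs(q[:,0]-.611)<.05)&(abs(q[:,1]+.095)<.05)&(q[:,2]>.02)]
print('scene z above handle',np.percentile(q[:,2],[5,25,50,75,95]),len(q))
E
```

```text
(180, 313) world [ 0.6005 -0.0424  0.0817] tool [-0.0176  0.0538  0.0004]
(220, 313) world [ 0.6039 -0.0586  0.0818] tool [-0.0176  0.0373  0.0004]
(280, 313) world [ 0.6093 -0.085   0.0816] tool [-0.0175  0.0103  0.0004]
(296, 302) world [ 0.605  -0.0861  0.0967] tool [-0.0325  0.01   -0.004 ]
(300, 325) world [ 0.6137 -0.0841  0.1012] tool [-0.037   0.0103  0.005 ]
(310, 285) world [ 0.5994 -0.0912  0.1013] tool [-0.0371  0.0062 -0.0105]
(330, 300) world [ 0.605  -0.086   0.1237] tool [-0.0596  0.0102 -0.004 ]
(330, 313) world [ 0.6092 -0.0853  0.1232] tool [-0.059   0.01    0.0003]
(350, 300) world [ 0.6052 -0.085   0.1367] tool [-0.0726  0.0111 -0.0035]
(390, 313) world [ 0.6216 -0.1455  0.0813] tool [-0.0172 -0.0514  0.0005]
(404, 313) world [ 0.6385 -0.2284 -0.0003] tool [ 0.0644 -0.136   0.0005]
(310, 340) world [ 0.6203 -0.087   0.1019] tool [-0.0377  0.0061  0.0109]
(200, 140) world [ 0.4955 -0.084   0.0114] tool [ 0.0527  0.034  -0.1108]
(0, 0, 0) [285. 312.]
(0.014, 0, 0) [275. 312.]
(0.014, 0.011, 0) [255. 312.]
(-0.005, 0, 0.012) [290. 337.]
(-0.018, 0, 0) [302. 312.]
(-0.03, 0, 0) [315. 312.]
(0.014, 0, 0.03) [274. 369.]
scene z above handle [0.0725 0.2276 0.3192 0.392  0.4094] 5327
```

```bash
python3 - <<'E'
from h import *
np.set_printoptions(precision=4,suppress=True)
im=np.load('w1.npz'); R,p=im['R'],im['p']
q=(wcloud(im,np.ones((480,640),bool),R,p)-p)@R
for nm,im2 in(('w1',None),('now',1)):
    if im2: o,R,p=pose(); i=ctrl.get_image('wrist'); q=(wcloud(i,np.ones((480,640),bool),R,p)-p)@R
    k=(abs(q[:,2])<.07)&(abs(q[:,1])<.012)&(q[:,0]>-.12)&(q[:,0]<.03)
    g=q[k]; 
    for a in np.arange(-.12,.03,.01):
        s=g[(g[:,0]>a)&(g[:,0]<=a+.01)]
        print(nm,a.round(2),len(s),(s[:,1].min(),s[:,1].max(),s[:,2].min(),s[:,2].max(),abs(s[:,2]).min()) if len(s) else '')
E
```

```text
w1 -0.12 9420 (np.float64(-0.004864735476964547), np.float64(0.011995918071435234), np.float64(-0.06755918847189672), np.float64(0.06846035860595158), np.float64(8.643147768092922e-05))
w1 -0.11 8469 (np.float64(-0.011982194573811241), np.float64(0.011996708391624521), np.float64(-0.06674986367135365), np.float64(0.06733039575141433), np.float64(9.299195302107217e-05))
w1 -0.1 4319 (np.float64(-0.011989938387594221), np.float64(0.0119991499245886), np.float64(-0.064796657262648), np.float64(0.06520445357855588), np.float64(8.868259532759918e-05))
w1 -0.09 7515 (np.float64(-0.011987244594285983), np.float64(0.01199893998606199), np.float64(-0.0632663273700798), np.float64(0.06409005717622401), np.float64(0.02615719307847138))
w1 -0.08 2475 (np.float64(-0.011915089405921609), np.float64(0.011997949768784275), np.float64(-0.061583404383596906), np.float64(0.06180832568594719), np.float64(0.027933290896883255))
w1 -0.07 1548 (np.float64(-0.011731637073370167), np.float64(0.01172988075983683), np.float64(-0.04798367751156991), np.float64(0.047290338709427664), np.float64(0.029069768304787
[... 2202 characters left out ...]
-0.013542446588694716), np.float64(0.013878909612639804), np.float64(6.348524844618354e-07))
now -0.04 748 (np.float64(0.005015115514895437), np.float64(0.011020505986075999), np.float64(-0.013584162721599555), np.float64(0.01385627155706647), np.float64(5.957845713780209e-06))
now -0.03 110 (np.float64(0.005463584079710955), np.float64(0.010859590934267478), np.float64(-0.011043172354378161), np.float64(0.011823963937284581), np.float64(1.969005498247636e-05))
now -0.02 930 (np.float64(-0.00110294058096943), np.float64(0.011991816839380932), np.float64(-0.011826573904839297), np.float64(0.012089492914551272), np.float64(3.549041409165794e-05))
now -0.01 0 
now -0.0 0 
now 0.01 0 
now 0.02 0
```

The wrist depth shows the real fingertips about 28 mm behind the reported TCP, not 14 mm ahead as stated. So the gripper closed above the handle and touched nothing. The handle height agrees across all the cameras. I'll reopen and grip 42 mm lower.

>>> {"name": "move_arm", "arguments": {
  "increments": [
    [[0,0,0,0],[0,0,0,0],[0,0,0,0],[0,0,0,0],[0,0,0,0],[0,0,0,0],[0,0,0,0],[0,0,0,0]]
  ],
  "gripper": 0.3
}}

```text
t: 7.23
tool_pos: [0.6109, -0.0952, 0.0642]
tool_rot: [-0.158, 1.565, 0.158]
contact_force: [0.0, -0.1, 1.5]
opening: 0.0596
```

>>> {"name": "move_arm", "arguments": {
  "increments": [
    [[0.03,0,0,0],[0.03,0,0,0],[0.03,0,0,0],[0.03,0,0,0],[0.03,0,0,0],[0.015,0,0,0],[0,0,0,0],[0,0,0,0]]
  ]
}}

```text
t: 7.9
tool_pos: [0.6107, -0.0951, 0.0225]
tool_rot: [-0.158, 1.566, 0.158]
contact_force: [-0.3, -0.0, -0.1]
opening: 0.0598
```

>>> {"name": "move_arm", "arguments": {
  "increments": [
    [[0,0,0,0],[0,0,0,0],[0,0,0,0],[0,0,0,0],[0,0,0,0],[0,0,0,0],[0,0,0,0],[0,0,0,0],[0,0,0,0],[0,0,0,0]]
  ],
  "gripper": 1,
  "squeeze": 90
}}

```text
t: 8.73
tool_pos: [0.6114, -0.0954, 0.0238]
tool_rot: [-0.158, 1.564, 0.157]
contact_force: [-1.0, -0.2, 5.5]
opening: 0.0236
```

>>> {"name": "move_arm", "arguments": {
  "increments": [
    [[-0.02,0,0,0],[-0.03,0,0,0],[-0.04,0,0,0],[-0.04,0,0,0],[-0.04,0,0,0],[-0.03,0,0,0],[0,0,0,0],[0,0,0,0],[0,0,0,0]]
  ]
}}

```text
t: 9.48
tool_pos: [0.6106, -0.0951, 0.0726]
tool_rot: [-0.158, 1.566, 0.158]
contact_force: [-0.8, -0.1, -2.2]
opening: 0.0229
```

```bash
cat >> h.py <<'E'
def pinfit():
    """pin handle/rod in the tool frame from the wrist camera: offsets in tool y(along), z(across), x(height)"""
    o,R,p=pose(); im=ctrl.get_image('wrist'); d=ctrl.trace('wrist','pin')[0]
    q=(wcloud(im,d['region'],R,p)-p)@R; q=q[abs(q[:,2])<.05]
    k=(q[:,1]>.07)&(q[:,1]<.15)&(abs(q[:,2])<.02)&(q[:,0]>-.065)&(q[:,0]<-.03); g=q[k]
    rows=[]
    for y in np.arange(.075,.15,.005):
        s=g[abs(g[:,1]-y)<.0025]
        if len(s)>8: rows.append((y,(np.percentile(s[:,2],3)+np.percentile(s[:,2],97))/2,np.percentile(s[:,0],5)))
    r=np.array(rows); 
    if len(r)>2: print('rod across fit (slope,offs)',np.polyfit(r[:,0],r[:,1],1).round(4),'top height x fit',np.polyfit(r[:,0],r[:,2],1).round(4),'n',len(r),'mean z',r[:,1].mean().round(4),'mean top x',r[:,2].mean().round(4))
    print('tip y',np.percentile(q[:,1],[99,99.7,100]).round(4)); return o,R,p,im
E
python3 - <<'E'
from h import *
o,R,p,im=pinfit(); print(p,yaw(R),o['opening'],o['contact_force'],o['wrist_torque'],R[:,0])
E
```

```text
rod across fit (slope,offs) [-0.0005  0.0001] top height x fit [-0.0002 -0.0514] n 9 mean z 0.0 mean top x -0.0515
tip y [0.1141 0.1158 0.1319]
[ 0.61057643 -0.09511736  0.0726085 ] 101.50900797785627 0.02293168981063995 [-0.80859052 -0.05755729 -2.19383084] [-0.06892259  0.01902246 -0.05698648] [-5.74014929e-04  1.28862122e-04 -9.99999827e-01]
```

>>> {"name": "move_arm", "arguments": {
  "increments": [
    [[0,0,0,0.0551],[0,-0.0177,-0.0606,0],[0,-0.0177,-0.0606,0],[0,-0.0177,-0.0606,0],[0,-0.0177,-0.0606,0],[0,-0.0177,-0.0606,0],[0,-0.0177,-0.0606,0],[0,-0.0177,-0.0606,0],[0,-0.0177,-0.0606,0],[0,0,0,0],[0,0,0,0],[0,0,0,0]]
  ]
}}

```text
t: 10.58
tool_pos: [0.4949, -0.1441, 0.0728]
tool_rot: [-0.089, 1.569, 0.09]
contact_force: [-0.2, -0.3, -1.5]
opening: 0.0233
```

```bash
python3 - <<'E'
from h import *
np.set_printoptions(precision=4,suppress=True)
o,R,p,im=pinfit(); print(p,yaw(R),o['contact_force'],R[:,0])
cv2.imwrite('pics/w3.png',im['pixels'][:,:,::-1])
for d in ctrl.trace('wrist','ring1')[:4]:
    q=wcloud(im,d['region'],R,p); q=q[(q[:,2]>.07)&(q[:,2]<.085)]
    if len(q)>50:
        rc=cv2.minAreaRect((q[:,:2]*1000).astype(np.float32)); c=np.array(rc[0])/1000; t=R[:,1][:2]@(c-p[:2]); z=R[:,2][:2]@(c-p[:2]); print(d['score'],len(q),rc,'tool y',t.round(4),'z',z.round(4),'top',np.percentile(q[:,2],[50,98]))
plan([.4942,-.1441,.0135],yaw_to=96.55)
E
```

```text
rod across fit (slope,offs) [0.0008 0.0001] top height x fit [-0.0037 -0.0511] n 9 mean z 0.0002 mean top x -0.0515
tip y [0.114  0.1157 0.1566]
[ 0.4949 -0.1441  0.0728] 96.54173897137201 [-0.2299 -0.3395 -1.5002] [ 0.0002  0.0002 -1.    ]
pos [ 0.4951 -0.144   0.0729] yaw 96.59 t 10.73 tilt [ 0.0002  0.     -1.    ]
mm [59.4 -0.  -0.9] units [ 0.2378 -0.0001 -0.0038]
turn about x deg 0.04 units 0.0004
```

View pics/w3.png

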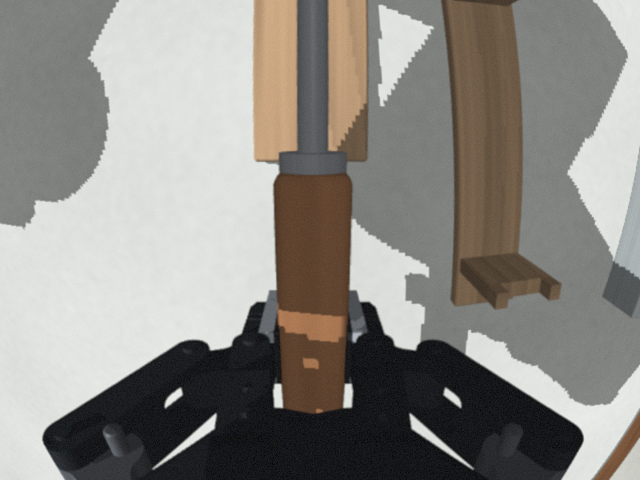

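The picture shows the pin held straight, with the rod at col 313 centred over the rack board (cols 255–367). The rings are out of view, so I'll lower the pin and check with the fixed cameras.

>>> {"name": "move_arm", "arguments": {
  "increments": [
    [[0.0396,0,-0.0038,0],[0.0396,0,0,0],[0.0396,0,0,0],[0.0396,0,0,0],[0.0396,0,0,0],[0.0396,0,0,0],[0,0,0,0],[0,0,0,0],[0,0,0,0]]
  ]
}}

```text
t: 11.48
tool_pos: [0.4939, -0.1444, 0.0137]
tool_rot: [-0.09, 1.569, 0.09]
contact_force: [0.4, -0.5, -1.0]
opening: 0.0229
```

```bash
cat >> h.py <<'E'
V=np.array([-.1140,.9935]); N=np.array([.9935,.1140]); O=np.array([.4738,.0297])
def rk(q): return np.c_[(q[:,:2]-O)@V,(q[:,:2]-O)@N,q[:,2]]
E
python3 - <<'E'
from h import *
np.set_printoptions(precision=4,suppress=True)
o,R,p=pose(); print(p,yaw(R),o['contact_force'],R[:,0], 'pin origin rack',rk(p[None])[0])
for n in('scene','side'):
    im=ctrl.get_image(n); M=np.ones((480,640),bool)
    q=rk(cloud(n,im,M)); 
    b=q[(abs(q[:,1])<.03)&(q[:,2]>.03)&(q[:,2]<.1)]
    for x0 in np.arange(-.105,.0,.015):
        s=b[(abs(b[:,0]-x0)<.0075)&(abs(b[:,1])<.012)]
        if len(s): print(n,'rod x',x0.round(3),len(s),'n',np.percentile(s[:,1],[3,50,97]),'z',np.percentile(s[:,2],[3,50,97]))
    d=[d for d in ctrl.trace(n,'ring1') if d['score']>.3][:4]
    for e in d:
        s=rk(cloud(n,im,e['region'])); s=s[s[:,2]>.065]; print(n,'ring',e['score'],len(s),s.mean(0),np.percentile(s,3,0),np.percentile(s,97,0))
    cv2.imwrite(f'pics/{n}3.png',cv2.resize((im['pixels'][160:280,240:440] if n=='scene' else im['pixels'][200:400,280:440])[:,:,::-1],None,fx=4 if n=='scene' else 3,fy=4 if n=='scene' else 3,interpolation=cv2.INTER_CUBIC))
E
```

```text
[ 0.4939 -0.1444  0.0137] 96.54975322007883 [ 0.3652 -0.4906 -0.9815] [ 0.0004 -0.0002 -1.    ] pin origin rack [-0.1753  0.0001  0.0137]
scene rod x -0.105 29 n [-0.002   0.0058  0.0108] z [0.0585 0.0661 0.0726]
scene rod x -0.09 24 n [-0.001   0.0065  0.0092] z [0.0584 0.0641 0.0681]
scene rod x -0.075 25 n [-0.0022  0.0051  0.0084] z [0.0577 0.0626 0.0678]
scene rod x -0.06 25 n [-0.0015  0.0045  0.0099] z [0.0569 0.0623 0.0677]
scene rod x -0.045 23 n [-0.0019  0.0036  0.0109] z [0.0552 0.0626 0.0669]
scene rod x -0.03 24 n [0.0007 0.0059 0.0097] z [0.056  0.0631 0.0689]
scene rod x -0.015 17 n [-0.0005  0.0052  0.0082] z [0.0578 0.0628 0.0682]
scene ring 0.55 66 [0.0208 0.0087 0.0734] [ 0.0146 -0.0074  0.0662] [0.0277 0.0204 0.0797]
side rod x -0.105 79 n [-0.0091 -0.0005  0.0103] z [0.0527 0.0646 0.0729]
side rod x -0.09 25 n [-0.0039  0.      0.0046] z [0.0616 0.0647 0.0671]
side rod x -0.075 26 n [-0.0042  0.0002  0.0047] z [0.0602 0.0649 0.0669]
side rod x -0.06 28 n [-0.0042  0.0002  0.0048] z [0.0624 0.0651 0.0666]
side rod x -0.045 27 n [-0.0041 -0.0007  0.0043] z [0.0611 0.0648 0.0668]
side rod x -0.03 30 n [-0.004   0.0003  0.005 ] z [0.0617 0.0647 0.067 ]
side rod x -0.015 30 n [-0.0039 -0.0001  0.0032] z [0.06   0.0631 0.0668]
side ring 0.68 109 [ 0.0225 -0.002   0.0741] [ 0.0156 -0.0157  0.0662] [0.0285 0.0129 0.0787]
side ring 0.48 138 [ 0.0389 -0.0015  0.0733] [ 0.0311 -0.0154  0.0666] [0.0445 0.0145 0.0778]
```

View pics/side3.png

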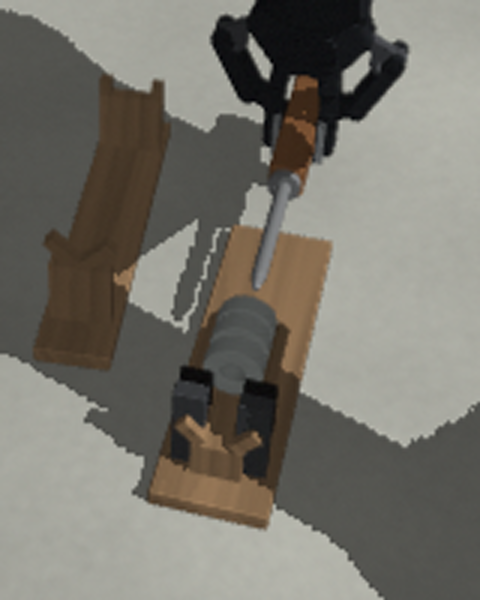

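The side view shows the rod tip lined up with the bores, and the numbers agree within about 1.5 mm. I'll start inserting.

>>> {"name": "move_arm", "arguments": {
  "increments": [
    [[0,0.01,0,0],[0,0.01,0,0],[0,0.01,0,0],[0,0.01,0,0],[0,0.01,0,0],[0,0.01,0,0],[0,0.01,0,0],[0,0.01,0,0],[0,0.01,0,0],[0,0.01,0,0],[0,0.01,0,0],[0,0.01,0,0],[0,0.01,0,0],[0,0,0,0]]
  ]
}}

```text
t: 12.85
tool_pos: [0.4898, -0.1115, 0.0134]
tool_rot: [-0.09, 1.569, 0.09]
contact_force: [-0.3, 0.1, -1.8]
opening: 0.0229
```

>>> {"name": "move_arm", "arguments": {
  "increments": [
    [[0,0.01,0,0],[0,0.01,0,0],[0,0.01,0,0],[0,0.01,0,0],[0,0.01,0,0],[0,0.01,0,0],[0,0.01,0,0],[0,0.01,0,0],[0,0,0,0],[0,0,0,0]]
  ]
}}

```text
t: 13.68
tool_pos: [0.4876, -0.092, 0.0135]
tool_rot: [-0.09, 1.569, 0.09]
contact_force: [-0.2, -0.2, -1.3]
opening: 0.023
```

```bash
python3 - <<'E'
from h import *
np.set_printoptions(precision=4,suppress=True)
o,R,p,im=pinfit(); print(p,yaw(R),o['contact_force'],R[:,0], 'pin origin rack',rk(p[None])[0], o['contact_force'][:2]@V)
cv2.imwrite('pics/w4.png',im['pixels'][:,:,::-1])
for d in ctrl.trace('wrist','ring1')[:4]:
    q=rk(wcloud(im,d['region'],R,p)); q=q[(q[:,2]>.066)&(q[:,2]<.085)]
    if len(q)>20: print(d['score'],d['pixel'],len(q),np.percentile(q,3,0),np.percentile(q,97,0))
E
```

```text
rod across fit (slope,offs) [ 0.0013 -0.    ] top height x fit [ 0.002  -0.0517] n 9 mean z 0.0001 mean top x -0.0515
tip y [0.114  0.1157 0.1175]
[ 0.4876 -0.092   0.0135] 96.56500168691787 [-0.1616 -0.205  -1.258 ] [ 0. -0. -1.] pin origin rack [-0.1225 -0.0002  0.0135] -0.18519299495392547
```

View pics/w4.png

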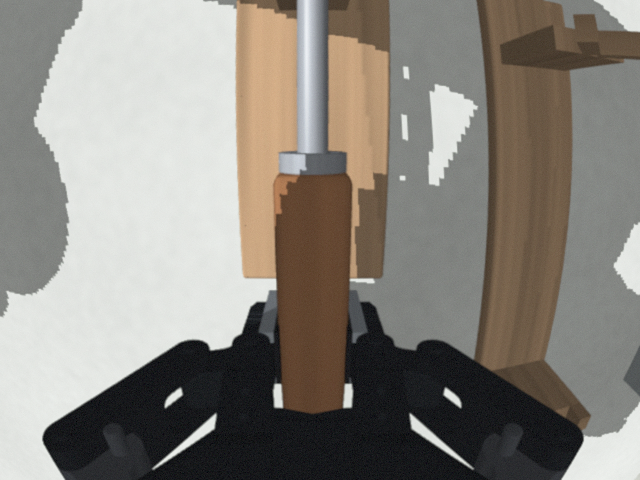

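No force so far, and the tip is past ring 1. I've viewed 8 pictures. Continuing.

>>> {"name": "move_arm", "arguments": {
  "increments": [
    [[0,0.01,0,0],[0,0.01,0,0],[0,0.01,0,0],[0,0.01,0,0],[0,0.01,0,0],[0,0.01,0,0],[0,0.01,0,0],[0,0.01,0,0],[0,0,0,0]]
  ]
}}

```text
t: 14.58
tool_pos: [0.4852, -0.0718, 0.0134]
tool_rot: [-0.09, 1.569, 0.09]
contact_force: [0.1, -0.5, -1.5]
opening: 0.0232
```

>>> {"name": "move_arm", "arguments": {
  "increments": [
    [[0,0.01,0,0],[0,0.01,0,0],[0,0.01,0,0],[0,0.01,0,0],[0,0.01,0,0],[0,0.01,0,0],[0,0.01,0,0],[0,0.01,0,0],[0,0.01,0,0],[0,0.01,0,0],[0,0.01,0,0],[0,0.01,0,0],[0,0.01,0,0],[0,0,0,0],[0,0,0,0]]
  ]
}}

```text
t: 15.83
tool_pos: [0.4816, -0.0399, 0.0135]
tool_rot: [-0.09, 1.569, 0.09]
contact_force: [0.3, -0.4, -1.2]
opening: 0.0229
```

```bash
cat > rg.py <<'E'
from h import *
np.set_printoptions(precision=4,suppress=True)
o,R,p=pose(); im=ctrl.get_image('wrist'); print(p,yaw(R),o['contact_force'],o['wrist_torque'],'pin origin rack',rk(p[None])[0], 'F along',o['contact_force'][:2]@V)
for d in ctrl.trace('wrist','ring1')[:4]:
    q=rk(wcloud(im,d['region'],R,p)); q=q[(q[:,2]>.066)&(q[:,2]<.1)]
    if len(q)>20: print(d['score'],d['pixel'],len(q),np.percentile(q,3,0),np.percentile(q,97,0))
E
python3 rg.py
```

```text
[ 0.4816 -0.0399  0.0135] 96.56733104334329 [ 0.2709 -0.4385 -1.1943] [-0.0898 -0.0078  0.0301] pin origin rack [-0.07   -0.0002  0.0135] F along -0.46653468049344443
0.91 [77.9, 314.4] 5125 [ 0.0136 -0.0147  0.0676] [0.0267 0.0146 0.0771]
0.77 [27.0, 313.1] 4974 [ 0.0293 -0.0146  0.0673] [0.0419 0.0146 0.0771]
```

>>> {"name": "move_arm", "arguments": {
  "increments": [
    [[0,0.008,0,0],[0,0.008,0,0],[0,0.008,0,0],[0,0.008,0,0],[0,0.008,0,0],[0,0.008,0,0],[0,0.008,0,0],[0,0.004,0,0],[0,0.004,0,0],[0,0.004,0,0],[0,0.004,0,0],[0,0.004,0,0],[0,0.004,0,0],[0,0,0,0],[0,0,0,0]]
  ]
}}

```text
t: 17.18
tool_pos: [0.4793, -0.02, 0.0135]
tool_rot: [-0.09, 1.569, 0.09]
contact_force: [-0.1, -0.3, -1.7]
opening: 0.0227
```

>>> {"name": "move_arm", "arguments": {
  "increments": [
    [[0,0.004,0,0],[0,0.004,0,0],[0,0.004,0,0],[0,0.004,0,0],[0,0.004,0,0],[0,0.004,0,0],[0,0,0,0],[0,0,0,0]]
  ]
}}

```text
t: 17.85
tool_pos: [0.4786, -0.014, 0.0135]
tool_rot: [-0.09, 1.569, 0.09]
contact_force: [-0.1, -0.1, -0.8]
opening: 0.0228
```

```bash
python3 rg.py
```

```text
[ 0.4786 -0.014   0.0135] 96.55138942677239 [-0.1472 -0.0709 -0.7942] [-0.1296  0.0146 -0.0313] pin origin rack [-0.0439 -0.0002  0.0135] F along -0.05362519125007507
0.89 [37.2, 310.4] 4807 [ 0.0513 -0.0147  0.0677] [0.064  0.0146 0.0771]
0.72 [84.9, 310.6] 5042 [ 0.0373 -0.0146  0.0678] [0.0502 0.0147 0.0771]
0.67 [129.2, 314.6] 5003 [ 0.0236 -0.0147  0.0677] [0.0363 0.0146 0.077 ]
```

```bash
python3 - <<'E'
from h import *
np.set_printoptions(precision=4,suppress=True)
im=np.load('w1.npz'); q=rk(wcloud(im,np.ones((480,640),bool),im['R'],im['p']))
for lo,hi in((-.03,-.009),(.009,.03)):
    s=q[(q[:,1]>lo)&(q[:,1]<hi)&(q[:,2]>.058)&(q[:,2]<.072)&(q[:,0]>.06)&(q[:,0]<.12)]
    h,e=np.histogram(s[:,0],np.arange(.06,.105,.002)); print(len(s),list(zip(e[:-1].round(3),h)))
E
```

```text
381 [(np.float64(0.06), np.int64(5)), (np.float64(0.062), np.int64(2)), (np.float64(0.064), np.int64(0)), (np.float64(0.066), np.int64(0)), (np.float64(0.068), np.int64(0)), (np.float64(0.07), np.int64(48)), (np.float64(0.072), np.int64(35)), (np.float64(0.074), np.int64(31)), (np.float64(0.076), np.int64(6)), (np.float64(0.078), np.int64(8)), (np.float64(0.08), np.int64(27)), (np.float64(0.082), np.int64(38)), (np.float64(0.084), np.int64(41)), (np.float64(0.086), np.int64(40)), (np.float64(0.088), np.int64(38)), (np.float64(0.09), np.int64(39)), (np.float64(0.092), np.int64(23)), (np.float64(0.094), np.int64(0)), (np.float64(0.096), np.int64(0)), (np.float64(0.098), np.int64(0)), (np.float64(0.1), np.int64(0)), (np.float64(0.102), np.int64(0))]
404 [(np.float64(0.06), np.int64(14)), (np.float64(0.062), np.int64(0)), (np.float64(0.064), np.int64(0)), (np.float64(0.066), np.int64(0)), (np.float64(0.068), np.int64(1)), (np.float64(0.07), np.int64(39)), (np.float64(0.072), np.int64(41)), (np.float64(0.074), np.int64(32)), (np.float64(0.076), np.int64(5)), (np.float64(0.078), np.int64(9)), (np.float64(0.08), np.int64(34)), (np.float64(0.082), np.int64(40)), (np.float64(0.084), np.int64(42)), (np.float64(0.086), np.int64(42)), (np.float64(0.088), np.int64(40)), (np.float64(0.09), np.int64(40)), (np.float64(0.092), np.int64(25)), (np.float64(0.094), np.int64(0)), (np.float64(0.096), np.int64(0)), (np.float64(0.098), np.int64(0)), (np.float64(0.1), np.int64(0)), (np.float64(0.102), np.int64(0))]
```

>>> {"name": "move_arm", "arguments": {
  "increments": [
    [[0,0.004,0,0],[0,0.004,0,0],[0,0.004,0,0],[0,0.004,0,0],[0,0,0,0],[0,0,0,0]]
  ]
}}

```text
t: 18.45
tool_pos: [0.4782, -0.01, 0.0135]
tool_rot: [-0.09, 1.569, 0.09]
contact_force: [-0.9, 0.1, -1.6]
opening: 0.0228
```

>>> {"name": "move_arm", "arguments": {
  "increments": [
    [[0,0.004,0,0],[0,0,0,0],[0,0,0,0]]
  ]
}}

```text
t: 18.7
tool_pos: [0.478, -0.0091, 0.0135]
tool_rot: [-0.09, 1.569, 0.09]
contact_force: [-0.2, -0.3, -2.2]
opening: 0.023
```

>>> {"name": "move_arm", "arguments": {
  "increments": [
    [[0,0.004,0,0],[0,0,0,0],[0,0,0,0]]
  ]
}}

```text
t: 18.95
tool_pos: [0.4779, -0.0082, 0.0135]
tool_rot: [-0.09, 1.569, 0.09]
contact_force: [-1.1, -0.5, -1.3]
opening: 0.0227
```

>>> {"name": "move_arm", "arguments": {
  "increments": [
    [[0,0.004,0,0],[0,0,0,0],[0,0,0,0]]
  ]
}}

```text
t: 19.2
tool_pos: [0.4779, -0.0077, 0.0136]
tool_rot: [-0.091, 1.569, 0.089]
contact_force: [-0.6, -4.5, -1.2]
opening: 0.023
```

>>> {"name": "move_arm", "arguments": {
  "increments": [
    [[0,0.002,0,0],[0,0,0,0],[0,0,0,0]]
  ]
}}

```text
t: 19.45
tool_pos: [0.4779, -0.0074, 0.0136]
tool_rot: [-0.091, 1.569, 0.089]
contact_force: [-0.4, -5.3, -2.9]
opening: 0.023
```

>>> {"name": "move_arm", "arguments": {
  "increments": [
    [[0,0.003,0,0],[0,0,0,0],[0,0,0,0],[0,0,0,0],[0,0,0,0]]
  ]
}}

```text
t: 19.87
tool_pos: [0.4779, -0.007, 0.0137]
tool_rot: [-0.092, 1.569, 0.088]
contact_force: [-0.8, -6.8, -1.0]
opening: 0.0229
```

>>> {"name": "move_arm", "arguments": {
  "increments": [
    [[0,0.004,0,0],[0,0,0,0],[0,0,0,0],[0,0,0,0],[0,0,0,0]]
  ]
}}

```text
t: 20.28
tool_pos: [0.4779, -0.0066, 0.0138]
tool_rot: [-0.093, 1.569, 0.087]
contact_force: [0.2, -8.9, -1.1]
opening: 0.023
```

```bash
python3 rg.py; python3 -c "
from h import *
pinfit()"
```

```text
[ 0.4779 -0.0066  0.0138] 96.58489964076013 [ 0.1883 -8.8761 -1.1261] [-1.4672  0.0598  0.0514] pin origin rack [-0.0366 -0.0001  0.0138] F along -8.839877184514298
0.93 [36.0, 312.4] 4810 [ 0.0588 -0.0147  0.0676] [0.0715 0.0146 0.0771]
0.9 [85.3, 310.2] 5007 [ 0.0448 -0.0147  0.0677] [0.0576 0.0146 0.0771]
0.89 [134.5, 313.5] 4998 [ 0.0311 -0.0147  0.0678] [0.0438 0.0147 0.0771]
tip y [0.1144 0.1159 0.1174]
```

>>> {"name": "move_arm", "arguments": {
  "increments": [
    [[0,-0.004,0,0],[0,-0.004,0,0],[0,-0.004,0,0],[0,0,0,0],[0,0,0,0]]
  ]
}}

```text
t: 20.9
tool_pos: [0.4779, -0.008, 0.0135]
tool_rot: [-0.09, 1.569, 0.09]
contact_force: [0.7, -3.2, -2.7]
opening: 0.023
```

>>> {"name": "move_arm", "arguments": {
  "increments": [
    [[0,-0.004,0,0],[0,-0.002,0,0],[0,0,0,0],[0,0,0,0]]
  ]
}}

```text
t: 21.23
tool_pos: [0.478, -0.0091, 0.0134]
tool_rot: [-0.089, 1.569, 0.09]
contact_force: [0.2, 0.1, -1.6]
opening: 0.023
```

>>> {"name": "move_arm", "arguments": {
  "increments": [
    [[-0.004,0,0,0],[-0.004,0,0,0],[-0.004,0,0,0],[-0.004,0,0,0],[-0.006,0,0,0],[-0.008,0,0,0],[-0.01,0,0,0],[-0.01,0,0,0],[-0.01,0,0,0],[0,0,0,0],[0,0,0,0]]
  ]
}}

```text
t: 22.15
tool_pos: [0.4783, -0.0094, 0.0288]
tool_rot: [-0.09, 1.568, 0.09]
contact_force: [-0.3, -0.3, -2.0]
opening: 0.0229
```

```bash
sed -i 's/<.1)\]/<.16)]/' rg.py; python3 rg.py; python3 - <<'E'
from h import *
im=ctrl.get_image('wrist'); cv2.imwrite('pics/w5.png',im['pixels'][:,:,::-1])
E
```

```text
[ 0.4783 -0.0094  0.0288] 96.551412816781 [-0.2989 -0.2667 -2.0476] [-0.1914 -0.0181 -0.0138] pin origin rack [-0.0394  0.      0.0288] F along -0.23085853535537715
0.91 [124.4, 313.2] 5113 [ 0.0291 -0.0154  0.0786] [0.0419 0.0158 0.0908]
0.85 [79.2, 314.8] 5131 [ 0.0428 -0.0155  0.0778] [0.0557 0.0159 0.0908]
0.8 [35.9, 312.0] 4861 [ 0.0568 -0.0156  0.0777] [0.0694 0.016  0.0908]
```

View pics/w5.png

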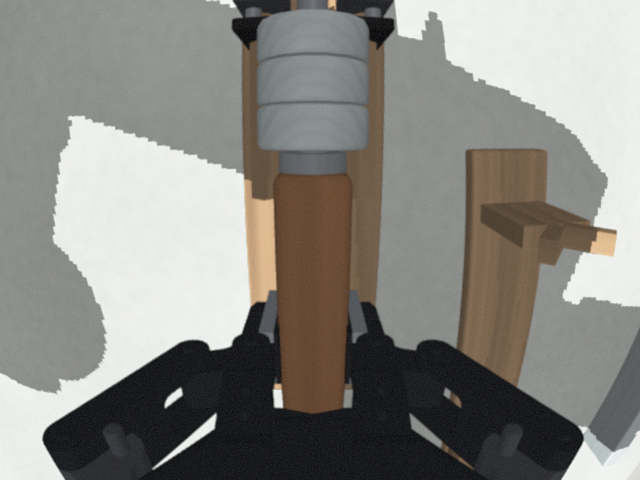

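The picture shows three rings at rows 10–150, seated against the collar and hanging on the pin. I'll lift further and carry the pin to the cradle with gentle ramps.

>>> {"name": "move_arm", "arguments": {
  "increments": [
    [[-0.01,0,0,0],[-0.02,0,0,0],[-0.03,0,0,0],[-0.03,0,0,0],[-0.03,0,0,0],[-0.03,0,0,0],[-0.025,0,0,0],[-0.015,0,0,0],[-0.01,0,0,0],[0,0,0,0],[0,0,0,0]]
  ]
}}

```text
t: 23.22
tool_pos: [0.478, -0.0094, 0.0784]
tool_rot: [-0.09, 1.569, 0.09]
contact_force: [-0.3, 0.1, -2.4]
opening: 0.0228
```

>>> {"name": "move_arm", "arguments": {
  "increments": [
    [[0,-0.0125,0.0153,0],[0,-0.0251,0.0305,0],[0,-0.0376,0.0458,0],[0,-0.0502,0.061,0],[0,-0.0502,0.061,0],[0,-0.0502,0.061,0],[0,-0.0502,0.061,0],[0,-0.0502,0.061,0],[0,-0.0376,0.0458,0],[0,-0.0251,0.0305,0],[0,-0.0125,0.0153,0],[0,0,0,0],[0,0,0,-0.014],[0,0,0,-0.0271],[0,0,0,-0.014],[0,0,0,0],[0,0,0,0],[0,0,0,0]]
  ]
}}

```text
t: 24.72
tool_pos: [0.6106, -0.095, 0.0786]
tool_rot: [-0.158, 1.565, 0.158]
contact_force: [-0.9, -0.8, -3.2]
opening: 0.0228
```

```bash
python3 - <<'E'
from h import *
np.set_printoptions(precision=4,suppress=True)
plan([.611,-.0952,.0233],yaw_to=101.51)
o,R,p=pose(); im=ctrl.get_image('wrist'); print(o['contact_force'],o['opening'])
for d in ctrl.trace('wrist','ring1')[:4]:
    q=(wcloud(im,d['region'],R,p)-p)@R; q=q[q[:,0]<-.04]; print(d['score'],d['pixel'],len(q),np.percentile(q,2,0),np.percentile(q,98,0))
for d in ctrl.trace('wrist','pin')[:1]:
    q=(wcloud(im,d['region'],R,p)-p)@R; s=q[(q[:,1]>.02)&(q[:,1]<.05)&(abs(q[:,2])<.02)]; print('handle z',np.percentile(s[:,2],[2,98]),'top x',np.percentile(s[:,0],50)); b=[np.median(s[abs(s[:,1]-y)<.004][:,0]) for y in(.025,.035,.045)]; print(b, 'collar end y', np.percentile(q[:,1],99))
E
```

```text
pos [ 0.6106 -0.095   0.0786] yaw 101.5 t 24.72 tilt [ 0.0001  0.     -1.    ]
mm [55.3 -0.3  0.4] units [ 0.2212 -0.0013  0.0015]
turn about x deg -0.01 units -0.0001
[-0.8997 -0.764  -3.161 ] 0.022823809943904608
0.63 [33.1, 308.3] 4918 [-0.0622  0.096  -0.0163] [-0.0479  0.1091  0.0162]
0.59 [129.0, 312.8] 5100 [-0.0622  0.0683 -0.016 ] [-0.0488  0.0815  0.0161]
0.59 [80.5, 314.0] 5154 [-0.0622  0.0821 -0.0162] [-0.0479  0.0953  0.0163]
handle z [-0.0112  0.0114] top x -0.05763929080841497
[np.float64(-0.05766394681235086), np.float64(-0.05763761433061385), np.float64(-0.057633907864348695)] collar end y 0.11444251831470366
```

>>> {"name": "move_arm", "arguments": {
  "increments": [
    [[0.01,-0.0013,0.0015,0],[0.02,0,0,0],[0.03,0,0,0],[0.03,0,0,0],[0.03,0,0,0],[0.025,0,0,0],[0.02,0,0,0],[0.015,0,0,0],[0.01,0,0,0],[0.008,0,0,0],[0.006,0,0,0],[0.006,0,0,0],[0,0,0,0],[0,0,0,0]]
  ]
}}

```text
t: 26.03
tool_pos: [0.6113, -0.0955, 0.0262]
tool_rot: [-0.158, 1.565, 0.158]
contact_force: [0.8, 0.1, -3.1]
opening: 0.0229
```

```bash
python3 - <<'E'
from h import *
np.set_printoptions(precision=4,suppress=True)
o,R,p=pose(); print(p,yaw(R),o['contact_force'],o['wrist_torque'])
im=ctrl.get_image('side'); cv2.imwrite('pics/s5.png',cv2.resize(im['pixels'][180:360,220:420,::-1],None,fx=4,fy=3.3,interpolation=cv2.INTER_CUBIC))
E
```

```text
[ 0.6113 -0.0955  0.0262] 101.50865662664326 [ 0.7601  0.118  -3.1095] [-0.1499 -0.0013  0.0268]
```

View pics/s5.png

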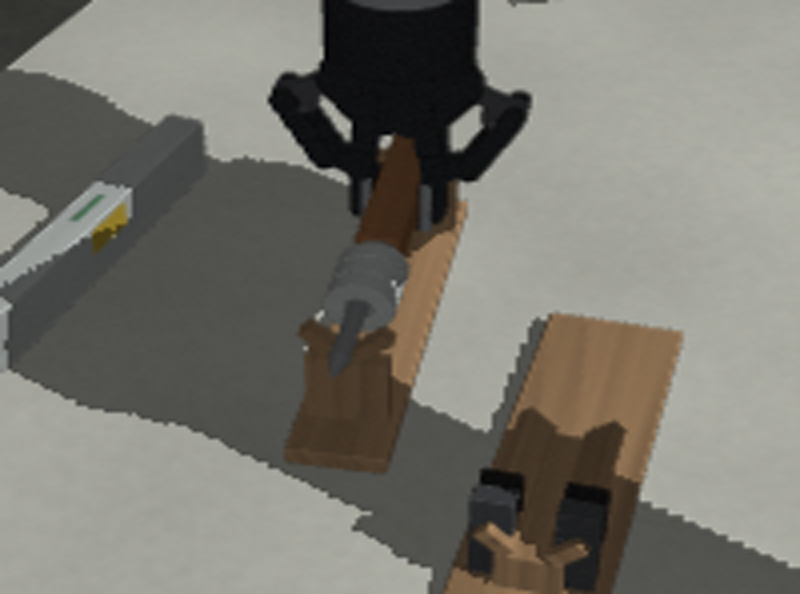

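The rod is above the front V notch (about (345, 345)) and the three rings sit behind the rest. I'll lower the last couple of millimetres by feel.

>>> {"name": "move_arm", "arguments": {
  "increments": [
    [[0.003,0,0,0],[0.003,0,0,0],[0,0,0,0],[0,0,0,0]]
  ]
}}

```text
t: 26.42
tool_pos: [0.6112, -0.0955, 0.0245]
tool_rot: [-0.158, 1.565, 0.158]
contact_force: [-0.2, 0.5, -1.9]
opening: 0.0228
```

>>> {"name": "move_arm", "arguments": {
  "increments": [
    [[0.002,0,0,0],[0,0,0,0],[0,0,0,0]]
  ]
}}

```text
t: 26.67
tool_pos: [0.6112, -0.0955, 0.024]
tool_rot: [-0.158, 1.565, 0.158]
contact_force: [-0.5, 0.2, -2.2]
opening: 0.0233
```

>>> {"name": "move_arm", "arguments": {
  "increments": [
    [[0.002,0,0,0],[0,0,0,0],[0,0,0,0]]
  ]
}}

```text
t: 26.92
tool_pos: [0.6113, -0.0954, 0.0238]
tool_rot: [-0.158, 1.565, 0.158]
contact_force: [-0.9, -0.9, 0.6]
opening: 0.0229
```

The rests now carry the weight, so I'll release and retreat straight up.

>>> {"name": "move_arm", "arguments": {
  "increments": [
    [[0,0,0,0],[0,0,0,0],[0,0,0,0],[0,0,0,0],[0,0,0,0],[0,0,0,0],[0,0,0,0],[0,0,0,0]]
  ],
  "gripper": 0.3
}}

```text
t: 27.58
tool_pos: [0.6112, -0.0954, 0.0235]
tool_rot: [-0.158, 1.565, 0.158]
contact_force: [-1.6, 0.7, 0.3]
opening: 0.06
```

>>> {"name": "move_arm", "arguments": {
  "increments": [
    [[-0.02,0,0,0],[-0.03,0,0,0],[-0.05,0,0,0],[-0.06,0,0,0],[-0.07,0,0,0],[-0.08,0,0,0],[-0.08,0,0,0],[-0.06,0,0,0],[-0.03,0,0,0],[0,0,0,0],[0,0,0,0],[0,0,0,0]]
  ]
}}

```text
t: 28.58
tool_pos: [0.6105, -0.0953, 0.1424]
tool_rot: [-0.157, 1.567, 0.158]
contact_force: [-0.2, -0.4, -0.0]
opening: 0.06
```

```bash
python3 - <<'E'
from h import *
np.set_printoptions(precision=4,suppress=True)
o,R,p=pose(); print(p,o['opening'],o['t'])
im=ctrl.get_image('wrist'); cv2.imwrite('pics/w6.png',im['pixels'][:,:,::-1])
u=np.array([-.2,.98]);u/=np.linalg.norm(u); f=lambda q:np.c_[(q[:,:2]-[.611,-.095])@u,(q[:,:2]-[.611,-.095])@[u[1],-u[0]],q[:,2]]
d=ctrl.trace('wrist','pin')[0]; q=f(wcloud(im,d['region'],R,p)); q=q[q[:,2]>.05]
print('pin s',np.percentile(q[:,0],[.3,99.7]))
for a,b in((-.055,-.02),(-.02,.02),(.02,.055),(.12,.15)):
    k=q[(q[:,0]>a)&(q[:,0]<b)]
    if len(k): print(a,len(k),np.percentile(k[:,1],[2,98]).mean().round(4),np.percentile(k[:,2],90))
for d in ctrl.trace('wrist','ring1')[:4]:
    q=f(wcloud(im,d['region'],R,p)); q=q[q[:,2]>.05]; print('ring',d['score'],len(q),np.percentile(q,2,0),np.percentile(q,98,0))
E
```

```text
[ 0.6105 -0.0953  0.1424] 0.059981942944661894 28.5833
pin s [-0.0574  0.1585]
-0.055 1620 0.0004 0.0823528004852127
-0.02 2155 0.0003 0.08235290811759856
0.02 2118 0.0001 0.0823741490025941
0.12 740 -0.0002 0.07503237181495041
ring 0.84 1262 [ 0.0815 -0.0164  0.0721] [0.0952 0.0162 0.0863]
ring 0.83 1218 [ 0.0682 -0.0165  0.0706] [0.0809 0.0174 0.0862]
ring 0.83 1283 [ 0.0955 -0.017   0.0708] [0.1089 0.0172 0.086 ]
```

View pics/w6.png

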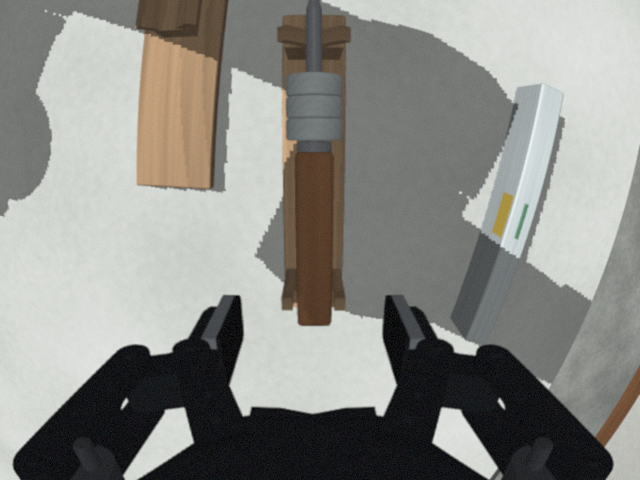

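The pin lies in both rests, with the handle at col 313, rows 150–325. The three rings (rows 72–138) hang between the collar and the front rest. Ring centres are at about 0.075, 0.088 and 0.102 m along the pin, and the gripper is clear.

```bash
python3 -c "
from station import ctrl
print(ctrl.finish_job())"
```

```text
the job is handed in; nothing more can be done
None
```

The pin is back in its cradle with all three rings on it, and the job was handed in at about 29 s of the 72 s allowed. No verdict was reported.

- **Rings:** the pin went through all three, and its collar closed the row against the stop. I held a push of about 8.9 N there, backed off, and lifted the rings out level.
- **Last check, by wrist camera after release:** the pin is within about 1 mm of its starting place, level and in line. The rings hang at about 75, 88 and 102 mm along the pin, between the collar and the front rest. The gripper was open and clear above.
- **What disagreed:** the real fingertips sit about 42 mm farther back than the tool description says. My first grip therefore closed in the air just above the handle without touching anything. I measured the offset with the wrist depth camera and gripped 42 mm lower.
- **Bystanders:** I commanded no contact with the screwdriver, bit case, mug or spirit level, but I did not measure their positions again at the end.

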